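# Close the guard and hold the interlock key home

## Robot

A 7-joint arm with a two-finger parallel gripper is mounted at the origin on the work surface. World frame = base frame: x ahead of the robot, y to its left, z up, the work surface at z = 0. Lengths are in m, angles in degrees, forces in N, time in s.
With the tool pointing down it reaches from about 0.4 to 0.9 m from the base axis. Payload 5.6 kg.
Tool frame: the origin (TCP) lies at the very end of the fingers, on their centre line; the grasp point (between the pads) lies 19 mm behind it (arm.tcp_to_grasp is the distance from the TCP to the grasp point, in m); z points along the fingers, y is the line along which they close (so a half turn about z gives the same grasp; the last joint's range is limited). The gripper opens to 92 mm and grips with 3 to 60 N. Pads are 20 mm wide; open, the fingers measure 128 mm over their backs; the gripper's body (75 mm by 189 mm) begins 69 mm behind the grasp point.
Start: joints at [64.687, 26.786, -0.665, 91.828, 0.344, 61.387, -3.226], TCP at [0.252, -0.599, 0.186] pointing down, gripper open.
Joint ranges: [-144.91, 144.91], [-17.63, 115.5], [-89.93, 88.59], [15.96, 139.68], [-74.01, 254.01], [8.47, 105.57], [-167.45, 167.45]. Speed limits (degrees/s): [147.25, 147.25, 180, 180, 180, 180, 180].

## Interface

Orientations are given as a 3x3 rotation matrix whose columns are the frame's x, y, z axes.
In Python, from cell import arm gives the robot as it stands. Calls block until the motion is done:
- arm.goto(position, orientation): joint-space move of the TCP to a pose.
- arm.movel(position, rotation=None, velocity=0.15, guard=None): straight line of the TCP; rotation=None keeps the orientation; velocity is the mean speed in m/s. With guard (N) it stops when the force on the tool has changed by that much, and returns True; else False.
- arm.set_joints(angles): joint-space move.
- arm.command_gripper(opening, grip_force=None): finger opening in m; grip_force is the grip in N (None keeps the last); returns when the fingers have stopped.
- arm.dwell(seconds).
- arm.inverse_kinematics(position, orientation): joint angles nearest the present ones, or None.
- arm.read_camera(name): name is "side" or "top"; returns (picture, depth): 420x560x3 uint8, red, green, blue; 420x560 float32, m along the optical axis (not along the pixel's ray), 0 where there is no reading.
- arm.calibration(name): a dict with "K" (3x3 intrinsics, pixels), "origin" and "rotation" of the camera in the world. Camera axes: x right, y up, looking along -z (the intrinsics and any distortion apply to the point x, -y, -z); pixel columns grow to the right and rows downward; lengths in m; the calibration is good to about 2 mm. A picture is of the moment at which its call begins. calibration takes no time and is no camera call.
A pose or a line that the arm cannot do raises arm.MotionError and nothing moves.
- arm.close_job(): hands the job in; it is judged then, once.
Readings, each from a call of its own:
- arm.get_time(): time.
- arm.get_joint_positions(): joint angles.
- arm.get_joint_vel(): joint speeds.
- arm.get_tau(): joint torques, N m.
- arm.get_tcp_pos(): TCP position.
- arm.get_eef_rot(): TCP orientation.
- arm.get_wrist_force(): force on the tool from outside, world axes, zero at the start.
- arm.get_moment(): the same for the moment, N m.
- arm.get_gripper_width(): finger opening in m.
- arm.get_gripper_force(): force on a finger pad.
Only numpy, scipy, OpenCV 4.12 (cv2) and the standard library are available. Lean on these libraries where they do the work, as an engineer would, in place of code of your own. Each camera call takes 0.05 s, during which the arm holds its last target. There are 200 camera calls.

## Task

Set the round guard cover with the hollow neck onto the collar of the interlock unit so that it sits seated and level, and let go of it. Then take the interlock key from its stand, push its shaft down through the cover's neck into the brass hub, turning it until its side key slips into the keyway, and keep pushing until the spring plunger under it is fully down. Finish while still gripping the key and holding the plunger fully down, with the cover still seated; leave the multimeter, mug, screwdriver and solid blanking cap alone.

Things in the scene. Friction and masses are not known exactly. Their poses are not given: they have to be found in the camera images.
- unit: interlock unit: fixed low grey metal box 200 x 200 x 60 mm on the bench, origin under its centre, z up, small lamps and knobs on its -x front. In the middle of its top stands a round steel collar: outer diameter 78, inner 68 mm, its rim 80 mm above the bench (20 above the box top). Nothing else stands up from the box top.
- hub: brass octagonal hub, 56 mm across flats, fixed in the middle of the collar, does not turn; set at a varying angle. Origin on its axis at bench level, z up. Flat top face 65 mm above the bench (15 below the rim). Bore 18 mm diameter with one keyway 7.5 mm wide running from the bore along the hub's +x to 15.5 mm from the axis, full depth. Its +x is within 1.1 rad of world +x.
- plunger (a joint): spring plunger in the hub's bore (steel, 15 mm diameter): how far it is pressed down, 0 to 0.008 m (hard stop). Unpressed, its top is 17 mm below the hub's top face, fully down 25 mm. It pushes back with 5 N at 0 rising to 10 N at the stop, so it lifts the key again if that is let go.
- cover: guard cover, loose, aluminium, about 0.12 kg, right way up on the bench beside the unit. Origin on its axis at the underside, z up; round, yaw does not matter. Spigot ring 63 mm outer diameter, z = 0 to 8 mm (goes inside the collar); disc 80 mm diameter, z = 8 to 13 (rests on the rim). Seated on the hub's axis, its origin is 72 mm above the bench.
- cover_neck (a point): centre of the top of the cover's hollow neck, 39 mm above the cover's origin. The neck runs from z = 13 to 39 mm of the cover, outer diameter 44, inner 36 mm; grip it across the outside from above. Seated, this point is 111 mm above the bench.
- key: interlock key, about 0.18 kg, hanging upright in its stand. Origin on its axis at the tip, z up. Shaft 16 mm diameter from z = 0 to 76 mm, lowest 5 mm tapered to 9 mm. Feather (side key) 5 mm wide sticks out along the key's +x to 14 mm from the axis, z = 10 to 30 mm. Flange 46 mm diameter, z = 76 to 81. At the start its +x is within 0.9 rad of world +x.
- key_bow (a point): middle of the key's black flat bow, the part to grip, on the axis 101 mm above the tip: 42 mm along the key's x, 14 mm along its y, from z = 81 to 122 mm of the key
- key_tip (a point): tip of the shaft, the key's origin and axes. The round nose enters the bore first; 10 mm deep the feather rides on the hub's top face unless it is over the keyway (within about 0.1 rad). Fully home the tip is 25 mm below the hub's top face, the flange 5 mm clear of the cover's neck.
- stand: the key's stand, fixed grey plastic block 64 x 64 x 84 mm on the other side of the unit from the cover (which side varies), with a 30 mm vertical hole; the key hangs in it by its flange, tip 8 mm above the bench. Origin under its centre, z up.
- hub_mouth (a point): centre of the hub's bore at its top face, 65 mm above the bench; axes as the hub
- multimeter: bystander: grey multimeter lying on the bench, 75 x 140 x 34 mm, origin under its centre
- blank_cap: bystander: solid aluminium blanking cap, disc 80 mm diameter like the cover but without a hole, with a solid 20 mm diameter stub in place of the hollow neck, 35 mm high, origin under its centre
- mug: bystander: white mug, 80 mm diameter, 90 mm high, origin under its centre
- screwdriver: bystander: screwdriver lying on the bench, origin at the underside of its middle
Things that resemble listed ones, but are neither listed nor needed, are in the scene too. What is shaped like the cover but green or turquoise is not meant.

How it is judged (in metres and radians):
On the way, in this order (a step that is already met when the one before it is completed fails the run):
1. the guard cover sits seated and level on the collar, let go (horizontal distance between cover and hub below 0.005 m and z of cover in the frame of hub between 0.069 and 0.0745 m and angle between cover's own z axis and vertical below 0.05 rad and contact force between the fingers and cover below 0.1 N), for 0.3 s.
2. the feather has slipped into the keyway (tip more than 13 mm below the hub's top face) (horizontal distance between key_tip and hub_mouth below 0.004 m and angle between the x axis of key and the x axis of hub, either way round below 0.2 rad and angle between key's own z axis and vertical below 0.08 rad and z of key_tip in the frame of hub_mouth below -0.013 m), for 0.1 s.
At the end, for the whole second after the job is handed in: Key still gripped (over 5 N) and pushing the hub (over 3 N): upright within 0.08 rad, within 4 mm of the axis, 0.2 rad of the keyway, tip 22.5 mm or more below the hub face, plunger down 6.5 mm or more. Cover within 5 mm of the axis, level within 0.05 rad, origin 69 to 74.5 mm up (horizontal distance between cover and hub below 0.005 m and z of cover in the frame of hub between 0.069 and 0.0745 m and angle between cover's own z axis and vertical below 0.05 rad and horizontal distance between key_tip and hub_mouth below 0.004 m and angle between the x axis of key and the x axis of hub, either way round below 0.2 rad and angle between key's own z axis and vertical below 0.08 rad and z of key_tip in the frame of hub_mouth below -0.0225 m and value of joint plunger above 0.0065 m and contact force between the fingers and key above 5 N and contact force between key and hub above 3 N); the arm keeps its last pose, push and grip.
It fails at once if the multimeter is disturbed (moved more than 30 mm) (distance of multimeter from where it was at the start of the episode above 0.03 m).
It fails at once if the blanking cap is disturbed (moved more than 30 mm) (distance of blank_cap from where it was at the start of the episode above 0.03 m).
It fails at once if the mug is disturbed (moved more than 30 mm) (distance of mug from where it was at the start of the episode above 0.03 m).
It fails at once if the screwdriver is disturbed (moved more than 30 mm) (distance of screwdriver from where it was at the start of the episode above 0.03 m).
It also fails if it takes over 51 s, if anything falls off the work surface, if the arm or the gripper's body presses on something with over 40 N, if the wrist force passes 120 N, or if a joint passes its speed limit or range.

## Working session

There is one attempt and no reset: what is moved stays moved. The work goes in short steps, each a Python script; the robot and the scene stay as the last script left them, time stands still between calls to the robot, and variables do not carry over. Pictures are saved under pics/ and viewed, at most 10 in all, crops included, and the job is handed in when it is done.

```bash
ls; mkdir -p pics; python3 - <<'E'
from cell import arm
import cv2,numpy as np
for n in("top","side"):
    p,d=arm.read_camera(n);cv2.imwrite(f"pics/{n}0.png",p[:,:,::-1]);np.save(f"pics/{n}0.npy",d)
    c=arm.calibration(n);print(n,c)
print(arm.get_time(),arm.tcp_to_grasp)
E
```

```text
pics
top {'K': array([[451.06513164,   0.        , 280.77016564],
       [  0.        , 451.06513164, 209.61172179],
       [  0.        ,   0.        ,   1.        ]]), 'origin': array([0.30889677, 0.00459279, 1.35121105]), 'rotation': array([[-0.04497708,  0.97151628, -0.23266538],
       [-0.9989696 , -0.04515384,  0.004569  ],
       [-0.00606687,  0.23263114,  0.97254612]])}
side {'K': array([[417.43069311,   0.        , 278.60410167],
       [  0.        , 417.43069311, 207.47621212],
       [  0.        ,   0.        ,   1.        ]]), 'origin': array([0.26606409, 0.58980138, 0.88607729]), 'rotation': array([[-0.86590192,  0.38589496, -0.31827496],
       [-0.50020628, -0.67149223,  0.54671003],
       [-0.00274651,  0.6326004 ,  0.77447349]])}
0.1 0.0187
```

View pics/top0.png

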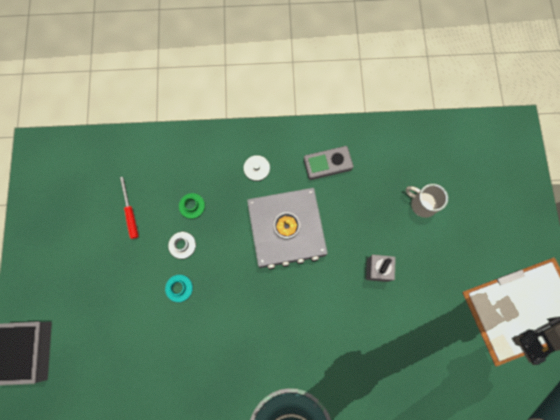

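View pics/side0.png

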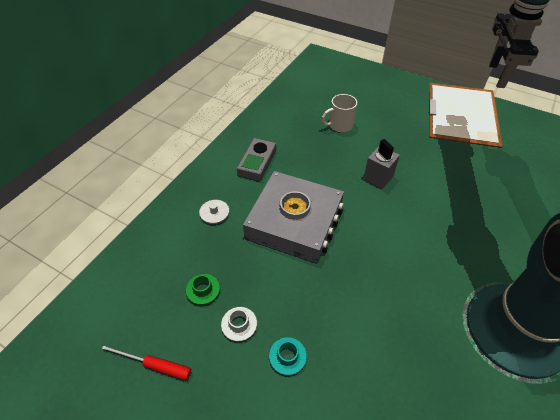

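The scene: guard cover (white, hollow) at top (182,245) / side (239,322). The collar and hub are at (287,225) / (295,205), and the key stand at (381,267) / (381,165). Blank cap, meter, mug and screwdriver are well clear. Next, enlarged crops.

```bash
cat > h.py <<'E'
import numpy as np,cv2
from cell import arm
def ray(n,uv,z):
    "pixels -> world points on plane z"
    c=arm.calibration(n);K=c["K"];uv=np.atleast_2d(np.asarray(uv,float))
    d=np.c_[(uv[:,0]-K[0,2])/K[0,0],-(uv[:,1]-K[1,2])/K[1,1],-np.ones(len(uv))]@np.array(c["rotation"]).T
    o=np.array(c["origin"]);return o+d*((z-o[2])/d[:,2])[:,None]
def pix(n,P):
    c=arm.calibration(n);q=(np.atleast_2d(P)-c["origin"])@np.array(c["rotation"]);K=c["K"]
    return np.c_[K[0,2]-K[0,0]*q[:,0]/q[:,2],K[1,2]+K[1,1]*q[:,1]/q[:,2]]
def crop(p,u,v,w=28,s=7):
    return cv2.resize(p[v-w:v+w,u-w:u+w],None,fx=s,fy=s,interpolation=cv2.INTER_CUBIC)
E
python3 - <<'E'
from h import *
t=cv2.imread("pics/top0.png");s=cv2.imread("pics/side0.png")
a=np.hstack([crop(t,182,245,20,13//1),crop(t,287,225,20,13)])[:260*2]
rows=[np.hstack([cv2.resize(crop(i,u,v,20,13),(260,260)) for u,v in c]) for i,c in ((t,[(182,245),(287,225),(381,267)]),(s,[(239,322),(295,205),(381,160)]))]
cv2.imwrite("pics/crops.png",np.vstack(rows))
for n,c in(("top",[(182,242,.039),(182,245,.013),(287,225,.08),(384,265,.13)]),("side",[(238,318,.039),(239,323,.013),(295,205,.08),(386,149,.13)])):
    for u,v,z in c: print(n,ray(n,(u,v),z)[0].round(4))
E
```

```text
top [0.5384 0.2934 0.039 ]
top [0.5338 0.299  0.013 ]
top [ 0.5668 -0.0172  0.08  ]
top [ 0.4345 -0.2727  0.13  ]
side [0.5362 0.3017 0.039 ]
side [0.5361 0.3015 0.013 ]
side [ 0.5657 -0.0066  0.08  ]
side [ 0.4308 -0.2576  0.13  ]
```

View pics/crops.png

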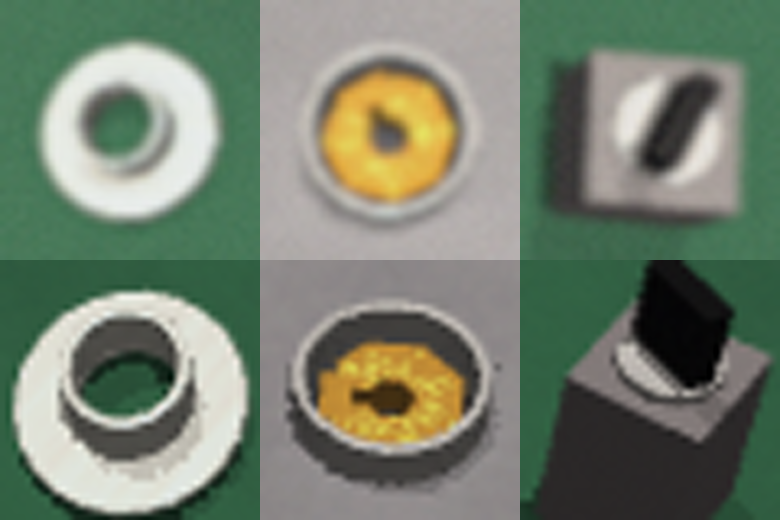

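The crops show the cover neck and disc clearly, the hub bore with its keyway pointing up-left in top and left in side (about +30°), and the bow running up-right in top. Now measure each by mask.

```bash
cat > meas.py <<'E'
from h import *
def mask_near(m,u,v,w=25):
    n=np.zeros_like(m);n[v-w:v+w,u-w:u+w]=m[v-w:v+w,u-w:u+w]
    k,l,st,c=cv2.connectedComponentsWithStats(n.astype(np.uint8))
    return l==1+np.argmax(st[1:,4])
def circ(n,m,z):
    c=max(cv2.findContours(m.astype(np.uint8),0,1)[0],key=cv2.contourArea)
    P=ray(n,cv2.convexHull(c)[:,0],z)
    e=cv2.fitEllipse((ray(n,c[:,0],z)[:,:2]*1000).astype(np.float32))
    return np.round(e[0],1),np.round(e[1],1)
C={"top":dict(cover=(182,245),hub=(287,225),key=(384,265)),"side":dict(cover=(239,322),hub=(295,207),key=(386,150))}
if __name__=="__main__":
  for n in C:
    p=cv2.imread(f"pics/{n}0.png");h=cv2.cvtColor(p,cv2.COLOR_BGR2HSV);H,S,V=cv2.split(h)
    m=mask_near((S<70)&(V>150)if n=="top" else (S<70),*C[n]["cover"]);print(n,"cover disc",circ(n,m,.0115))
    gold=mask_near((H>10)&(H<30)&(S>120)&(V>60),*C[n]["hub"],22);print("gold",circ(n,gold,.065))
    hull=np.zeros_like(V);cv2.fillConvexPoly(hull,cv2.convexHull(max(cv2.findContours(gold.astype(np.uint8),0,1)[0],key=cv2.contourArea)),1)
    # bore: dark pixels inside hull, weights by darkness
    hull=cv2.erode(hull,np.ones((3,3)))
    g=np.median(V[gold]); ys,xs=np.nonzero((hull>0)&(V<.75*g)); P=ray(n,np.c_[xs,ys],.065)[:,:2]*1000;w=(g-V[ys,xs].astype(float))
    cen=(P*w[:,None]).sum(0)/w.sum();q=P-cen;cov=(q*w[:,None]).T@q/w.sum();ev,E=np.linalg.eigh(cov)
    print("bore",cen.round(1),len(xs),"axis",np.degrees(np.arctan2(E[1,1],E[0,1])).round(1),ev.round(1))
    # rim: bright collar top
    rim=mask_near((V>165)&(S<40),*C[n]["hub"],22);print("rim",circ(n,rim,.08),rim.sum())
    # bow top (dark), flange (bright)
    bw=mask_near(V<45,*C[n]["key"],15);r=cv2.minAreaRect(cv2.findContours(bw.astype(np.uint8),0,1)[0][0]);
    ys,xs=np.nonzero(bw);P=(ray(n,np.c_[xs,ys],.13)[:,:2]*1000).astype(np.float32);print("bow",P.mean(0),cv2.minAreaRect(P),"bottom z",)
    fl=mask_near((V>170)&(S<40),*C[n]["key"],18);hl=circ(n,fl,.089);print("flange",hl)
    print("pix of flange etc", )
E
python3 meas.py
```

```text
top cover disc (array([535.5, 301.2]), array([80.4, 80.7]))
gold (array([568.9, -15.7]), array([56.4, 56.9]))
bore [569.9 -15. ] 29 axis -146.5 [12.5 25. ]
rim (array([569.3, -15.9]), array([146.3, 149.3])) 1425
bow [ 422.02188 -264.9702 ] ((422.77471923828125, -264.82086181640625), (8.055614471435547, 13.723488807678223), 84.40792083740234) bottom z
flange (array([ 444.4, -265.8]), array([16. , 40.8]))
pix of flange etc
side cover disc (array([536.8, 301.6]), array([78.5, 79.3]))
gold (array([571.9, -17.8]), array([47.7, 56.7]))
bore [572.2 -14. ] 38 axis -157.0 [17.3 36.1]
rim (array([571.2, -14.7]), array([72.9, 74.2])) 47
bow [ 432.25793 -256.48267] ((432.26470947265625, -257.287109375), (37.118709564208984, 75.42620849609375), 12.160167694091797) bottom z
flange (array([ 445.7, -267. ]), array([ 9.5, 32.2]))
pix of flange etc
```

```bash
python3 - <<'E'
from h import *
t=cv2.imread("pics/top0.png");s=cv2.imread("pics/side0.png")
f=lambda i,u,v,g:cv2.resize((255*(i[v-14:v+14,u-14:u+14]/255.)**g).astype(np.uint8),(390,290),interpolation=cv2.INTER_NEAREST)
# 28 px -> 390 (13.93/px), 290 (10.36/px)
cv2.imwrite("pics/crops2.png",np.vstack([np.hstack([f(t,287,225,.8),f(t,382,266,.5)]),np.hstack([f(s,295,205,.8),f(s,387,152,.35)])]))
E
```

```text
(no output)
```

View pics/crops2.png

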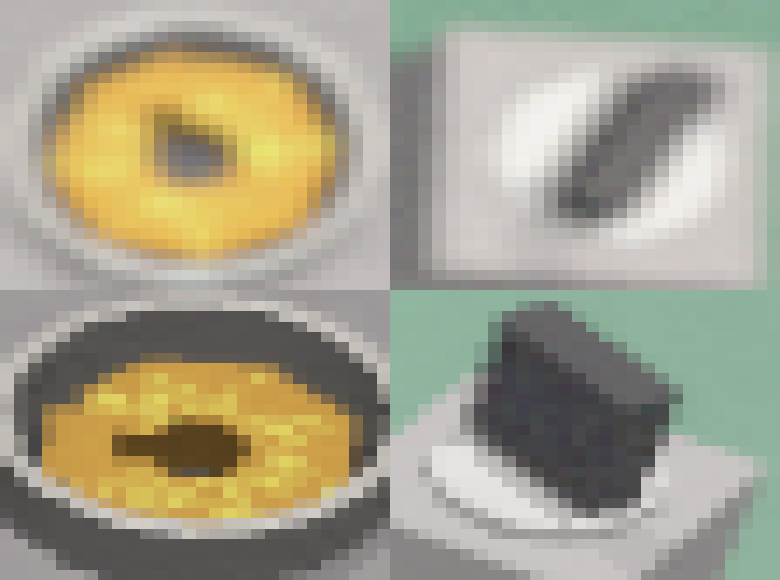

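```bash
python3 - <<'E'
from h import *
a=lambda P:ray("side",P,.065)[:,:2]*1000
c,t=a([(295.1,205.75),(288.5,205.75)]);d=t-c;print("hub side",c,np.linalg.norm(d),np.degrees(np.arctan2(d[1],d[0])))
T=lambda c,r:(273+c/13.93-.5,211+r/10.36-.5)
c,t=ray("top",[T(198,150),T(155,110)],.065)[:,:2]*1000;d=t-c;print("hub top",c,np.linalg.norm(d),np.degrees(np.arctan2(d[1],d[0])))
B=lambda c,r:(373+(c-390)/13.93-.5,138+(r-290)/10.36-.5)
P=ray("side",[B(500,318),B(553,303),B(680,388),B(628,403)],.13)[:,:2]*1000
print("bow side",P.round(1).tolist(),P.mean(0));
for i,j in((0,3),(1,2)):d=P[i]-P[j];print(np.linalg.norm(d),np.degrees(np.arctan2(d[1],d[0])))
B=lambda c,r:(368+(c-390)/13.93-.5,252+r/10.36-.5)
print("flange top",ray("top",B(612,160),.089)*1000,"bow top dir")
p,q=ray("top",[B(630,190),B(715,85)],.13)[:,:2]*1000;p,q=ray("top",[B(565,210),B(690,80)],.13)[:,:2]*1000;d=q-p;print(p,q,np.degrees(np.arctan2(d[1],d[0])))
for n in("top","side"):
  im=cv2.imread(f"pics/{n}0.png");V=im.max(2);u,v=((382,266) if n=="top" else (384,158))
  m=np.zeros(V.shape,bool);m[v-14:v+14,u-14:u+14]=(V>(222 if n=="top" else 200))[v-14:v+14,u-14:u+14]
  ys,xs=np.nonzero(m);h=cv2.convexHull(np.c_[xs,ys].astype(np.int32))[:,0];P=(ray(n,h,.089)[:,:2]*1000).astype(np.float32)
  print(n,m.sum(),cv2.minEnclosingCircle(P),cv2.fitEllipse(P))
E
```

```text
hub side [569.88915462 -15.66752604] 16.81556744204328 29.8841481867803
hub top [569.89636519 -16.64960274] 14.56744486729928 35.377468243484586
bow side [[456.2, -282.8], [449.5, -293.3], [416.8, -274.7], [423.4, -264.4]] [ 436.4598279  -278.80743477]
37.60533344068758 -29.139117698700883
37.6148973964627 -29.73632098619989
flange top [[ 433.35037235 -279.93066298   89.        ]] bow top dir
[ 416.80426367 -260.36182898] [ 449.41571446 -287.85947338] -40.13724698417924
top 34 ((433.5995788574219, -279.01177978515625), 19.793485641479492) ((434.44195556640625, -279.177734375), (36.73723220825195, 39.63369369506836), 164.89437866210938)Traceback (most recent call last):
  File "<stdin>", line 16, in <module>
TypeError: 'NoneType' object is not subscriptable
```

Estimates: cover (0.536, 0.301), hub (0.570, −0.0155) at yaw ≈31°, key (0.434, −0.279) at yaw ≈−31°. Next: the cover.

```bash
cat >> h.py <<'E'
def R(a):
    a=np.radians(a);c,s=np.cos(a),np.sin(a);return np.array([[c,s,0],[s,-c,0],[0,0,-1.]])
HUB=np.array([.570,-.0157]);COV=np.array([.536,.3014]);KEY=np.array([.4345,-.279])
E
python3 - <<'E'
from h import *
for a in(0,180):print(a,[np.round(arm.inverse_kinematics([*p,.15],R(a+o)),0).tolist() for p,o in((COV,0),(HUB,0),(KEY,-31),(HUB,31))])
arm.goto([*COV,.13],R(0))
arm.command_gripper(.07,20)
arm.movel([*COV,.0165],velocity=.1,guard=8)
print(arm.get_tcp_pos(),arm.get_wrist_force())
arm.command_gripper(.03,20)
print(arm.get_gripper_width(),arm.get_gripper_force())
arm.movel([*COV,.16],velocity=.15)
print(arm.get_gripper_width(),arm.get_gripper_force(),arm.get_wrist_force(),arm.get_time())
E
```

```text
0 [[0.0, 34.0, -46.0, 97.0, 27.0, 61.0, -144.0], [13.0, 23.0, -19.0, 104.0, 9.0, 54.0, -100.0], [28.0, 16.0, 1.0, 112.0, -0.0, 51.0, -92.0], [18.0, 24.0, -25.0, 104.0, 12.0, 55.0, -71.0]]
180 [[10.0, 43.0, -64.0, 96.0, 41.0, 68.0, 26.0], [31.0, 28.0, -43.0, 103.0, 23.0, 57.0, 69.0], [56.0, 20.0, -33.0, 111.0, 13.0, 53.0, 76.0], [49.0, 47.0, -76.0, 102.0, 48.0, 71.0, 80.0]]
[0.53649362 0.30179607 0.01724596] [ 0.24407343  0.55104594 -0.28966283]
0.029929998769174217 0.0
0.0301500600201443 0.0 [ 0.3071799  -0.44403925 -0.396479  ] 7.0333
```

```bash
python3 - <<'E'
from h import *
print(arm.get_gripper_width(),arm.get_tcp_pos())
L=[]
for n in("top","side"):
    p,d=arm.read_camera(n);p=p[:,:,::-1].copy();cv2.imwrite(f"pics/{n}1.png",p);L.append(p[180:400,80:360])
cv2.imwrite("pics/both1.png",np.vstack(L))
E
```

```text
0.0301500600201443 [0.53548367 0.30088445 0.15900006]
```

View pics/both1.png

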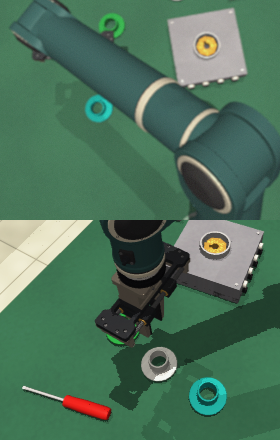

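```bash
python3 - <<'E'
from h import *
p=arm.get_tcp_pos();print(pix("side",[p,[*COV,.013],[*p[:2],.013]]).round(0));print(np.round(arm.get_eef_rot(),3))
im=cv2.imread("pics/side1.png");im=im[200:350,120:290];cv2.imwrite("pics/g.png",cv2.resize(im,None,fx=4,fy=4))
E
```

```text
[[234. 291.]
 [239. 323.]
 [239. 323.]]
[[ 1.     0.    -0.002]
 [ 0.    -1.    -0.001]
 [-0.002  0.001 -1.   ]]
```

View pics/g.png

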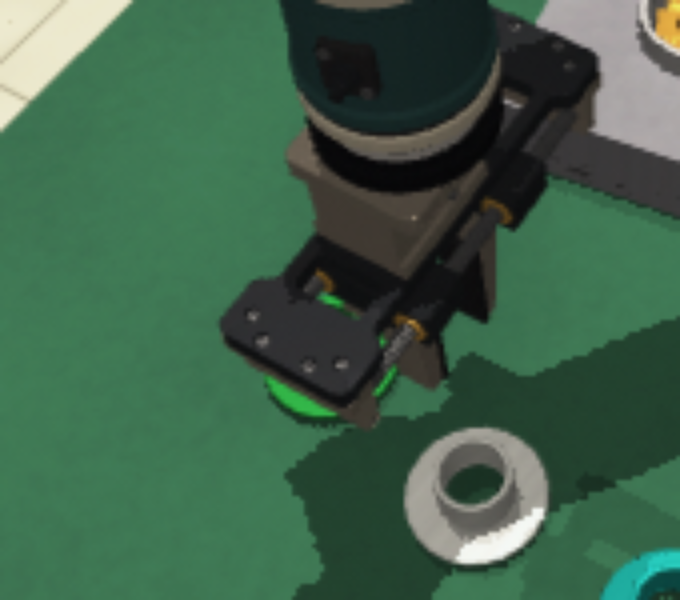

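The cover still appears at (239,323), unmoved, and the fingers closed on nothing. I'll measure it again, go back down and look before closing.

```bash
python3 - <<'E'
from h import *
from meas import mask_near,circ
p=cv2.imread("pics/side1.png");S=cv2.cvtColor(p,cv2.COLOR_BGR2HSV)[:,:,1]
print(circ("side",mask_near(S<70,239,322,24),.0115))
arm.command_gripper(.075,20);print("open",arm.get_gripper_width())
arm.movel([*COV,.0165],velocity=.15,guard=8)
print(arm.get_tcp_pos(),arm.get_gripper_width(),arm.get_time())
p,d=arm.read_camera("side");p=p[:,:,::-1].copy();cv2.imwrite("pics/side2.png",p);
cv2.imwrite("pics/g2.png",cv2.resize(p[240:370,150:320],None,fx=4,fy=4))
E
```

```text
(array([536.7, 301.6]), array([78.3, 79.6]))
open 0.07540781215679686
[0.53661084 0.30199514 0.01745681] 0.07512666239504245 9.0333
```

View pics/g2.png

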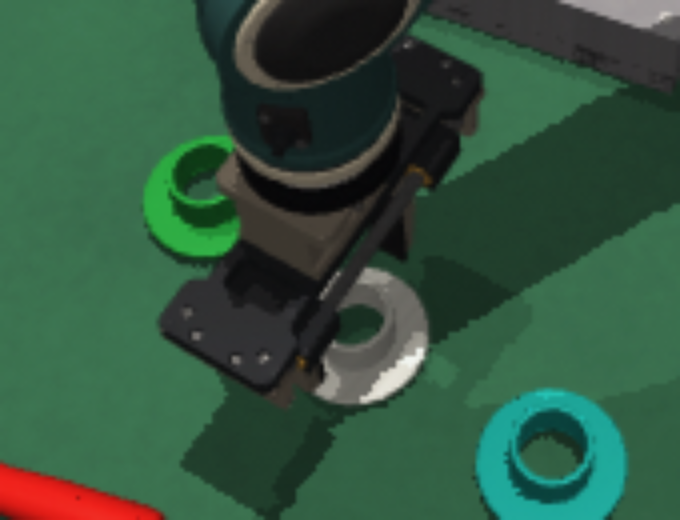

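```bash
python3 - <<'E'
from h import *
print(((pix("side",[[.536,.264,.017],[.536,.339,.017],[*COV,.039],[*COV,.0]])-[150,240])*4).round(0))
for w in(.055,.046,.040,.0):
    arm.command_gripper(w,25);print(w,arm.get_gripper_width(),arm.get_gripper_force(),arm.get_wrist_force().round(2),arm.get_time())
    if w==.04 and arm.get_gripper_width()<.0425: break
p,d=arm.read_camera("side");p=p[:,:,::-1].copy();cv2.imwrite("pics/side3.png",p);
cv2.imwrite("pics/g3.png",cv2.resize(p[240:370,150:320],None,fx=4,fy=4))
E
```

```text
[[393. 274.]
 [317. 386.]
 [353. 312.]
 [358. 342.]]
0.055 0.05470311512472488 0.0 [-0.48 -0.35 -0.28] 9.5667
0.046 0.045955692741807115 0.0 [-1.01 -0.28 -0.9 ] 9.9083
0.04 0.040206967894024066 0.0 [ 0.25  0.12 -0.33] 10.2083
```

View pics/g3.png

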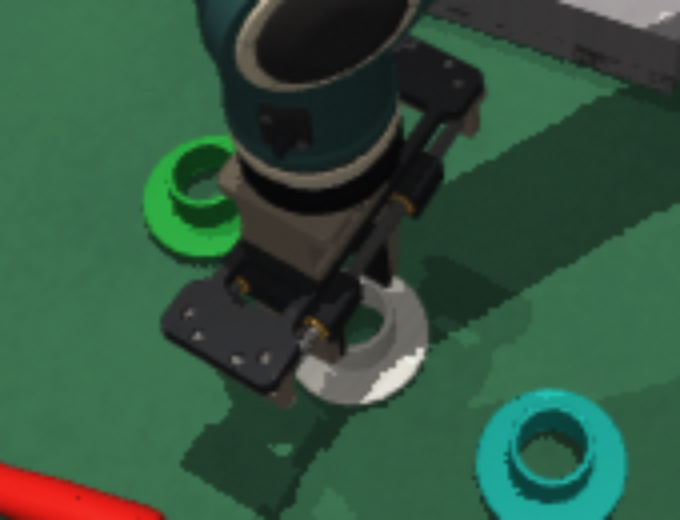

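No contact at a 40 mm opening, although the neck is 44 mm. I'll use depth to check where the fingers really are relative to the cover.

```bash
python3 - <<'E'
from h import *
p,d=arm.read_camera("side");c=arm.calibration("side");K=c["K"]
v,u=np.mgrid[0:420,0:560];P=np.stack([(u-K[0,2])/K[0,0]*d,-(v-K[1,2])/K[1,1]*d,-d],-1)@np.array(c["rotation"]).T+c["origin"]
hsv=cv2.cvtColor(p,cv2.COLOR_RGB2HSV)
for cu,cv_ in((300,350),(365,322),(360,395),(327,350),(333,360),(390,275),(392,285),(280,400),(395,340),(345,355),(230,350)):
    x,y=150+cu/4,240+cv_/4;x,y=int(x),int(y);print((cu,cv_),P[y,x].round(3),hsv[y,x])
w=P[240:345,200:262].reshape(-1,3);g=(np.hypot(*(w[:,:2]-COV).T)<.06)&(w[:,2]<.2)
print(np.histogram(w[g][:,2],bins=np.arange(-.01,.2,.01)))
np.save("pics/P3.npy",P)
q=w[(w[:,2]>.03)&(w[:,2]<.045)&(np.hypot(*(w[:,:2]-COV).T)<.05)];print(q[:,:2].min(0),q[:,:2].max(0),len(q))
print(arm.get_time(),arm.get_joint_positions(),arm.get_tcp_pos())
E
```

```text
(300, 350) [0.512 0.366 0.15 ] [15  9 57]
(365, 322) [0.54  0.29  0.002] [ 72 119  47]
(360, 395) [0.515 0.329 0.014] [ 23  19 109]
(327, 350) [0.527 0.337 0.074] [18 55 56]
(333, 360) [0.528 0.332 0.047] [19 51 55]
(390, 275) [0.526 0.279 0.057] [18 44 29]
(392, 285) [0.534 0.268 0.013] [ 27  17 149]
(280, 400) [0.508 0.389 0.144] [18 55 60]
(395, 340) [0.516 0.296 0.014] [30 15 83]
(345, 355) [0.528 0.322 0.036] [23 16 65]
(230, 350) [0.53  0.391 0.178] [120  10  52]
(array([222, 356, 425,  42,  64,  29,  29,  29,  27,  18,  13,   3,   2,
         2,  28,  97, 348,  46, 299,  97]), array([-0.01,  0.  ,  0.01,  0.02,  0.03,  0.04,  0.05,  0.06,  0.07,
        0.08,  0.09,  0.1 ,  0.11,  0.12,  0.13,  0.14,  0.15,  0.16,
        0.17,  0.18,  0.19]))
[0.51493332 0.28057153] [0.54444724 0.32287979] 81
10.3083 [  -4.70405304   42.53609493  -38.55667147  101.24301921   34.21744823
   48.53369028 -149.3712761 ] [0.53600054 0.30140902 0.01649926]
```

```bash
python3 - <<'E'
from h import *
P=np.load("pics/P3.npy");p=cv2.imread("pics/side3.png");h=cv2.cvtColor(p,cv2.COLOR_BGR2HSV)
for v in range(300,336,2):
    print(v,[ (u,*(P[v,u]*1000).round(0).astype(int),h[v,u,1],h[v,u,2]) for u in range(228,252,3)if P[v,u,2]>.018])
R_=arm.get_eef_rot();print(R_)
E
```

```text
300 [(228, np.int64(513), np.int64(344), np.int64(219), np.uint8(55), np.uint8(60)), (231, np.int64(507), np.int64(342), np.int64(221), np.uint8(58), np.uint8(62)), (234, np.int64(515), np.int64(326), np.int64(186), np.uint8(56), np.uint8(64)), (237, np.int64(514), np.int64(319), np.int64(175), np.uint8(27), np.uint8(28)), (240, np.int64(539), np.int64(283), np.int64(89), np.uint8(20), np.uint8(13)), (243, np.int64(512), np.int64(304), np.int64(151), np.uint8(6), np.uint8(42)), (246, np.int64(527), np.int64(278), np.int64(92), np.uint8(33), np.uint8(31)), (249, np.int64(525), np.int64(270), np.int64(80), np.uint8(52), np.uint8(54))]
302 [(228, np.int64(517), np.int64(340), np.int64(201), np.uint8(58), np.uint8(53)), (231, np.int64(518), np.int64(332), np.int64(186), np.uint8(54), np.uint8(57)), (234, np.int64(514), np.int64(328), np.int64(182), np.uint8(56), np.uint8(55)), (237, np.int64(514), np.int64(320), np.int64(169), np.uint8(34), np.uint8(15)), (240, np.int64(515), np.int64(311), np.int64(151), np.uint8(0), np.uint8(37)), (243, np.int64(511), np.int64(307), np.int64(148), np.u
[... 6085 characters left out ...]
nt64(316), np.int64(32), np.uint8(17), np.uint8(91)), (243, np.int64(517), np.int64(312), np.int64(30), np.uint8(15), np.uint8(85))]
330 [(231, np.int64(529), np.int64(336), np.int64(54), np.uint8(37), np.uint8(90)), (234, np.int64(534), np.int64(323), np.int64(21), np.uint8(26), np.uint8(79)), (237, np.int64(527), np.int64(321), np.int64(26), np.uint8(17), np.uint8(92)), (240, np.int64(522), np.int64(317), np.int64(24), np.uint8(17), np.uint8(89)), (243, np.int64(518), np.int64(313), np.int64(20), np.uint8(18), np.uint8(87))]
332 []
334 []
[[ 1.00000000e+00  3.01107033e-05 -3.81563649e-06]
 [ 3.01106609e-05 -9.99999999e-01 -1.11075235e-05]
 [-3.81597095e-06  1.11074086e-05 -1.00000000e+00]]
```

Depth shows the fingertips really end at z ≈ 0.050 while the reported TCP z is 0.0165, so the TCP reads about 33 mm low. The xy agrees. I'll touch the cover's disc (z = 0.013) gently with the fingertips to get the exact offset, then grip.

```bash
python3 - <<'E'
from h import *
arm.command_gripper(.056,20)
hit=arm.movel([*COV,-.03],velocity=.04,guard=4)
z=arm.get_tcp_pos()[2];print(hit,z,"offset",.013-z,arm.get_wrist_force(),arm.get_time())
if hit:
    arm.movel([*COV,z+.003],velocity=.05)
    arm.command_gripper(.03,20)
    print(arm.get_gripper_width(),arm.get_gripper_force(),arm.get_wrist_force())
E
```

```text
True -0.015126129583992134 offset 0.028126129583992132 [-0.88476509 -0.73928691  7.0556294 ] 11.525
0.04387806124377627 19.99934567604214 [-0.0423595  -0.62042273 -0.66486425]
```

Gripped (43.9 mm, 20 N); the z offset is about 28 mm. Place it on the collar.

```bash
python3 - <<'E'
from h import *
g=arm.get_tcp_pos()[2];print(g)
arm.movel([*COV,g+.12],velocity=.2)
arm.movel([*HUB,g+.12],velocity=.25)
print(arm.get_gripper_width(),arm.get_wrist_force(),arm.get_time())
arm.movel([*HUB,g+.080],velocity=.12)
hit=arm.movel([*HUB,g+.066],velocity=.03,guard=6)
z=arm.get_tcp_pos()[2];print(hit,z,z-g,"want .072",arm.get_wrist_force())
E
```

```text
-0.012479754785951779
0.043694813459427655 [-0.11396523  0.57579247 -1.17669826] 14.2833
True 0.05895110554163035 0.07143086032758213 want .072 [-0.11138842 -0.88842739  3.07765322]
```

Contact came at 71.4 mm, which matches seated (72). Release, clear and check.

```bash
python3 - <<'E'
from h import *
from meas import mask_near,circ
arm.command_gripper(.075)
arm.movel([*HUB,.12],velocity=.15)
print(arm.get_time())
arm.goto([*KEY,.16],R(-31))
L=[];print(arm.get_time())
for n,(u,v) in(("top",(290,220)),("side",(295,200))):
    p,d=arm.read_camera(n);p=p[:,:,::-1].copy();cv2.imwrite(f"pics/{n}4.png",p)
    np.save(f"pics/{n}4.npy",d)
    L.append(cv2.resize(p[v-75:v+75,u-60:u+140],None,fx=2.6,fy=2))
    h=cv2.cvtColor(p,cv2.COLOR_BGR2HSV);m=mask_near((h[:,:,1]<40)&(h[:,:,2]>195),u,v,24);print(n,m.sum(),circ(n,m,.084))
cv2.imwrite("pics/both4.png",np.vstack(L))
E
```

```text
16.325
17.475
top 456 (array([571.1, -15.3]), array([78.7, 79. ]))
side 274 (array([573.8, -17.2]), array([68.2, 76.2]))
```

View pics/both4.png

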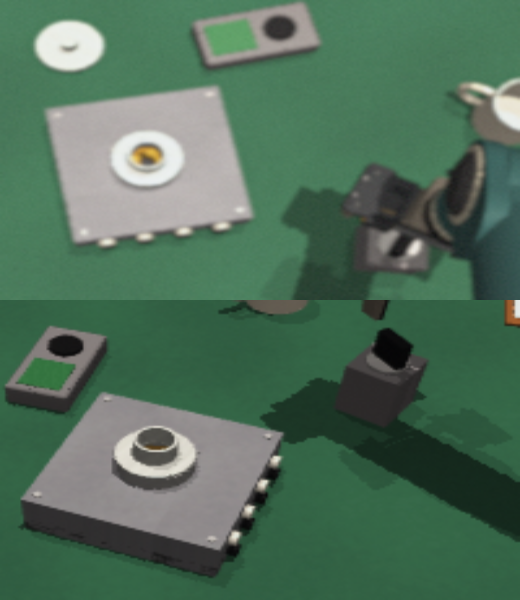

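The cover sits centred and level, with the disc at (571,−15) mm. The key still stands untouched. Now grip it.

```bash
python3 - <<'E'
from h import *
arm.command_gripper(.055,50)
hit=arm.movel([*KEY,.0665],velocity=.08,guard=6)
print(hit,arm.get_tcp_pos(),arm.get_time())
arm.command_gripper(.005,50)
print(arm.get_gripper_width(),arm.get_gripper_force(),arm.get_wrist_force())
g=arm.get_tcp_pos()
arm.movel([g[0],g[1],g[2]+.14],velocity=.15)
print(arm.get_gripper_width(),arm.get_gripper_force(),arm.get_wrist_force(),g,arm.get_time())
arm.goto([*HUB,g[2]+.14],R(31))
L=[]
for n in("top","side"):
    p,d=arm.read_camera(n);p=p[:,:,::-1].copy();cv2.imwrite(f"pics/{n}5.png",p);np.save(f"pics/{n}5.npy",d)
q=pix("side",[[*HUB,.148],[*HUB,.22]]);print(q,arm.get_time(),arm.get_tcp_pos())
x,y=q[0].astype(int);print(x,y)
cv2.imwrite("pics/k5.png",cv2.resize(p[y-70:y+60,x-60:x+60],None,fx=4.6,fy=4.6,interpolation=cv2.INTER_NEAREST))
E
```

```text
False [ 0.43491342 -0.27923481  0.06700064] 19.375
0.013722542393382636 49.98873710632324 [ 0.44960886 -0.0794026  -0.26489551]
0.013808980156746385 49.987356662750244 [ 0.19973599  0.58468496 -2.07141831] [ 0.43450306 -0.27912766  0.06654252] 21.1583
[[296.03162839 183.68116576]
 [296.97400054 162.12640983]] 22.3917 [ 0.56978617 -0.01822224  0.20625218]
296 183
```

View pics/k5.png

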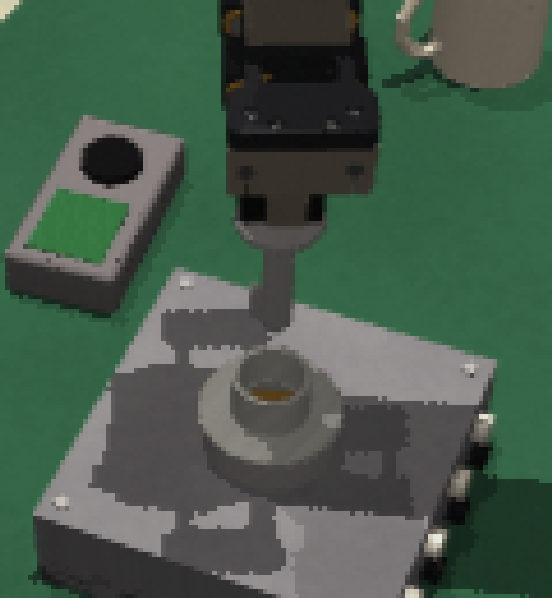

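The key hangs upright over the cover with its shaft at pixels x ≈ 293–300 and its tip at about (296.5,184). The predicted axis pixel is (296,183.7), so it is close. I'll check the axis along the viewing direction from depth.

```bash
cat > ax.py <<'E'
from h import *
from scipy.optimize import least_squares
def shaft(zlo,zhi):
    p,d=arm.read_camera("side");c=arm.calibration("side");K=c["K"]
    v,u=np.mgrid[0:420,0:560];P=np.stack([(u-K[0,2])/K[0,0]*d,-(v-K[1,2])/K[1,1]*d,-d],-1)@np.array(c["rotation"]).T+c["origin"]
    q=P[(np.hypot(P[...,0]-HUB[0],P[...,1]-HUB[1])<.02)&(P[...,2]>zlo)&(P[...,2]<zhi)]
    f=least_squares(lambda a:np.hypot(q[:,0]-a[0],q[:,1]-a[1])-.008,HUB,loss="soft_l1",f_scale=.001)
    return f.x,len(q),np.sqrt(np.mean(f.fun**2))
E
python3 - <<'E'
from ax import *
print(arm.get_tcp_pos(),np.round(arm.get_eef_rot()[:,0],3))
for a,b in((.182,.215),(.182,.2),(.198,.215),(.155,.175)):print(a,shaft(a,b))
E
```

```text
[ 0.56978617 -0.01822224  0.20625218] [ 0.859  0.511 -0.001]
0.182 (array([ 0.57207599, -0.01579159]), 54, np.float64(0.0010898286960580065))
0.182 (array([ 0.57204611, -0.01514069]), 38, np.float64(0.0009319400301120249))
0.198 (array([ 0.57251771, -0.0157919 ]), 23, np.float64(0.0010880031804865783))
0.155 (array([ 0.57314925, -0.01397304]), 49, np.float64(0.0014179570389595507))
```

Tip height = reported z − 0.0585, so expected readings are hub face 0.1235, feather riding 0.1135, plunger touch 0.1065 and home 0.0985. Descend guarded.

```bash
cat >> h.py <<'E'
AX=np.array([.5688,-.0157])
E
python3 - <<'E'
from h import *
arm.movel([*AX,.140],velocity=.12)
arm.dwell(.2);print(arm.get_tcp_pos(),arm.get_wrist_force())
hit=arm.movel([*AX,.109],velocity=.03,guard=5)
print(hit,arm.get_tcp_pos(),arm.get_wrist_force(),arm.get_moment().round(2),arm.get_gripper_width(),arm.get_time())
E
```

```text
[ 0.56940343 -0.01564686  0.14083668] [ 0.29670248 -0.21360081 -2.49064479]
True [ 0.56854994 -0.01655254  0.11222972] [ 1.21636374 -0.69927681 -0.89789487] [-0.39 -0.4  -0.04] 0.013750968132212554 24.3417
```

The nose is in the bore and the feather is riding on the face (z 0.1122). Press lightly and sweep the yaw until it drops.

```bash
python3 - <<'E'
from h import *
zt=.1100
for a in (31,28.5,26,31,34,37,40,43):
    arm.movel([*AX,zt],R(a),velocity=.02)
    p=arm.get_tcp_pos();f=arm.get_wrist_force();x=arm.get_eef_rot()[:,0]
    print(a,np.degrees(np.arctan2(x[1],x[0])).round(1),p.round(4),f.round(1),arm.get_moment().round(2),arm.get_gripper_width().__round__(4),round(arm.get_time(),2))
    if abs(f[2])>60:break
    if p[2]<.1105 and f[2]<3: print("drop");break
E
```

```text
31 31.0 [ 0.5692 -0.0164  0.1097] [ 2.1 -2.6 -3.1] [-0.72 -0.72 -0.04] 0.0139 24.61
drop
```

It went lower with no upward force, so the feather appears to be in the keyway. Keep pushing.

```bash
python3 - <<'E'
from h import *
for z in (.108,.106,.103,.100):
    arm.movel([*AX,z],velocity=.02)
    p=arm.get_tcp_pos();print(z,p.round(4),arm.get_wrist_force().round(1),arm.get_moment().round(2),round(arm.get_gripper_width(),4),round(arm.get_time(),2))
E
```

```text
0.108 [ 0.5691 -0.0164  0.1079] [ 3.6 -3.3 -3. ] [-1.06 -0.88 -0.1 ] 0.0139 24.86
0.106 [ 0.5693 -0.0163  0.1063] [ 2.  -4.9  0.5] [-1.33 -0.86 -0.1 ] 0.0139 25.11
0.103 [ 0.5694 -0.0162  0.1036] [ 1.4 -4.2  4. ] [-1.48 -0.61 -0.06] 0.0137 25.41
0.1 [ 0.5695 -0.0162  0.1009] [ 1.7 -4.9  6.6] [-1.55 -0.45 -0.05] 0.0141 25.71
```

The plunger is being pressed. Relax the target onto the found axis and push to the hard stop.

```bash
python3 - <<'E'
from h import *
A=[.5697,-.0168]
for z in (.098,.0965,.095,.0935,.092):
    arm.movel([*A,z],velocity=.01);arm.dwell(.3)
    p=arm.get_tcp_pos();f=arm.get_wrist_force();print(z,p.round(4),f.round(1),arm.get_moment().round(2),round(arm.get_gripper_force(),1),round(arm.get_time(),2))
    if f[2]>22:break
E
```

```text
0.098 [ 0.5697 -0.0163  0.099 ] [-0.5 -3.2  8.8] [-1.08  0.15 -0.07] 50.0 26.4
0.0965 [ 0.5698 -0.0162  0.0983] [-2.2 -3.8 14.2] [-1.16  0.6  -0.01] 50.0 27.0
0.095 [ 0.5701 -0.0162  0.0981] [-3.3 -5.  23.9] [-1.27  1.47 -0.05] 50.0 27.6
```

The hard stop is at 0.098, where it was predicted, with about 26 N of push. Quick cover check against the earlier view, then hand in.

```bash
python3 - <<'E'
from h import *
p,d=arm.read_camera("side");a=cv2.imread("pics/side4.png");b=np.ascontiguousarray(p[:,:,::-1]);d4=np.load("pics/side4.npy")
c=arm.calibration("side");K=c["K"];Rc=np.array(c["rotation"])
def pl(d):
    v,u=np.mgrid[0:420,0:560];P=np.stack([(u-K[0,2])/K[0,0]*d,-(v-K[1,2])/K[1,1]*d,-d],-1)@Rc.T+c["origin"]
    r=np.hypot(P[...,0]-.571,P[...,1]+.0155);q=P[(r>.024)&(r<.037)&(P[...,2]>.076)&(P[...,2]<.096)]
    s=np.linalg.lstsq(np.c_[q[:,:2]-[.571,-.0155],np.ones(len(q))],q[:,2],rcond=None)[0];return s.round(4),len(q)
print(pl(d4),pl(d),arm.get_tcp_pos(),arm.get_wrist_force(),arm.get_gripper_force(),arm.get_time())
E
```

```text
(array([0.0113, 0.0041, 0.0853]), 229) (array([-0.0008, -0.0059,  0.0855]), 226) [ 0.57011311 -0.01614694  0.09817448] [-4.13293264 -4.10204248 23.67419415] 49.99184310436249 27.65
```

The cover's disc is still level at 85.5 mm, and the grip and push are holding.

```bash
python3 -c "
from cell import arm
print(arm.close_job())"
```

```text
the job is handed in; nothing more can be done
None
```

The job is handed in at about 28 s: by force and depth readings the cover is seated and level, and the gripped key is in the keyway holding the plunger at its hard stop (about 26 N). The judge's result was not returned.

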